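# Loosen the knurled locking ring two turns and push the stop back

## Robot

A 7-joint arm with a two-finger parallel gripper is mounted at the origin on the work surface; the furniture and walls round the work are solid. World frame = base frame: x ahead of the robot, y to its left, z up, the work surface at z = 0. Lengths are in m, angles in degrees, forces in N, time in s.
With the tool pointing down it reaches from about 0.4 to 0.875 m from the base axis. Payload 19.3 kg.
Tool frame: the origin (TCP) lies on the mounting face of the last link; the fingertips stand 173 mm ahead of it and the grasp point (between the pads) lies 155 mm ahead of it; z points along the fingers, y is the line along which they close (so a half turn about z gives the same grasp; the last joint's range is limited). The gripper opens to 85 mm and grips with 20 to 120 N. Pads are 22 mm wide; open, the fingers measure 114 mm over their backs; the gripper's body (76 mm by 85 mm) begins 54 mm behind the grasp point. The pads swing forward as they close: fully open they stand 13 mm farther back than shut.
Start: joints at [69.832, 29.874, -2.08, 91.645, 1.215, 58.505, -6.463], TCP at [0.174, -0.6, 0.405] pointing down, gripper open.
Joint ranges: [-166.77, 166.77], [-17.47, 122.26], [-85.68, 81.53], [9.62, 139.38], [-72.42, 252.41], [9.2, 110.78], [-144.41, 144.41]. Speed limits (degrees/s): [108.29, 108.29, 136.94, 136.94, 172.46, 172.46, 172.46].

## Interface

Orientations are given as a 3x3 rotation matrix whose columns are the frame's x, y, z axes.
In Python, from station import arm gives the robot as it stands.
- The arm moves only by the tool servo_tool, never from a script. Its argument "targets" is a list of rows, each a list of 7 numbers: the shift along the tool's x, y, z in cm, then the turn, a rotation vector about the tool's x, y, z in rad, then the gripper's target within -1 to 1 (fully open at 1, half-way at 0, shut at -1). A call has exactly 5 rows; each row is the pose to reach, as a shift and turn from the pose commanded when the call began, along the tool's axes at that moment; what a row does not reach only later rows make up. A row lasts 1/10 s, in which the tool goes at most 50 mm and 8.59 degrees, less where a joint would pass 70% of its speed; a pose out of reach is approached as far as the arm can. A call with a gripper value outside its range is refused whole. The fingers move at their own pace and stop on an object; the grip force is fixed at half the most. Time passes only in rows, so rows that repeat a pose let the fingers close, or fill a call up. It gives the time, the measured TCP pose, the force, the opening and the grip force at its end, in the units of the state.
- arm.sense(): the state, without advancing time (a new reading comes with each control period).
- arm.snapshot(name): name is "side" or "top"; returns a dict with "pixels" (400x640x3 uint8, red, green, blue), "fx", "fy", "cx", "cy" (pixels), "k1" (the pictures are not rectified: a ray, as slopes to the right and down, at radius r is drawn at 1 + k1 r^2 times it, then the intrinsics apply), "T" (4x4, takes a point from camera to world coordinates). Camera axes: x right, y down, z forward; pixel columns grow to the right and rows downward; lengths in m; the calibration is good to about 2 mm. A picture is of the moment at which its call begins. There is no depth.
- arm.sign_off(): hands the job in; it is judged then, once.
The state is a dict: "time": time; "joint_positions": joint angles; "dq": joint speeds; "tau": joint torques, N m; "tool_pos": TCP position; "orientation": TCP orientation; "ft_force": force on the tool from outside, world axes, zero at the start; "moment": the same for the moment, N m; "grip_width": finger opening in m; "finger_force": force on a finger pad.
Only numpy, scipy, OpenCV 4.12 (cv2) and the standard library are available. Lean on these libraries where they do the work, as an engineer would, in place of code of your own. Each camera call takes 0.05 s, during which the arm holds its last target. There are 200 camera calls.

## Task

Free the blue cup stop on the aluminium fixture: with a fingertip, roll the black knurled locking ring round by its rim, counter-clockwise seen from above, two full turns in all (to within a quarter turn). Then push the blue stop with the fingertips fully home, toward the ring, until it meets its end pins. Do not grasp or lift anything, and leave the loose things around the fixture where they are.

Things in the scene. Friction and masses are not known exactly. Their poses are not given: they have to be found in the camera images.
- fixture: Aluminium base plate 250 x 130 x 12 mm, fixed to the table. Origin at the centre of its underside, on the table; x runs along it from the open front end (-125 mm) past the blue stop (front at -75) to the ring (axis at +60), y left, z up. Rails 20 mm high at y = +-57 mm, x -115 to -15; end pins 30 mm high at x -10, y +-35. A red line beside the ring at y +52 to +64 marks tight.
- ring_centre (a point): Centre of the black locking ring, half-way up, on its vertical axis. Solid disc 101 mm across, 22 mm thick, 30 upright ribs (3 mm radius) round the rim. Tight, its underside is 55 mm above the table, clear all round (grey bridge below it: 64 x 64, top at 50 mm); it rises 4 mm a turn. May be pressed from side or top; 0.7 N at the rim turns it (friction; it stays where left).
- ring_dot (a point): Centre of the red dot (12 mm across) on the ring's top face, 34 mm from the axis; it goes round with the ring and starts at the red line on the plate (the fixture's +y side).
- ring_body (a joint): Turn of the locking ring, rad: 0 = tight (the start), growing counter-clockwise seen from above (loosening); 6.28 is one full turn, 12.57 the two turns wanted; the thread ends at 25.2. A pin below the ring blocks the stop until about 1.5 turns (9.4 rad).
- stop_face (a point): Middle of the rubber-faced front (the fixture's -x side) of the blue stop, 32 mm above the table. The stop is a block 100 mm wide (y), 20 mm thick (x), from 13 to 41 mm above the table. The space in front of it is open down to the base plate (12 mm above the table).
- stop_body (a joint): Slide of the blue stop along the fixture's +x, m: 0 = start, locked; 0.040 = fully home against its end pins. It needs about 1.5 N when free and stays where it is left.
- paste_cup: Loose sealed cup of orange paste, 104 mm across, 46 mm high, left of the fixture; leave alone. Origin at the centre of its underside.
- stamp: Loose standing red and black hand stamp 26 x 45 x 74 mm, on the right; leave alone. Origin at the centre of its underside.
- roll: Loose roll of stickers, 81 mm across, 30 mm high, on the right; leave alone. Origin at the centre of its underside.
- beaker: Loose small steel beaker 70 mm across, 69 mm high, behind the fixture; leave alone. Origin at the centre of its underside.

How it is judged:
By the outcome, as a careful person would: the job done as asked, in the order asked, and still so for the second after the job is handed in, with the robot touching nothing.
It also fails if it takes over 69 s, if anything falls off the work surface, if the arm or the gripper's body presses on something with over 40 N, if the wrist force passes 120 N, or if a joint passes its speed limit or range.

## Working session

There is one attempt and no reset: what is moved stays moved. The work goes in short steps, Python scripts to look and compute and a tool call to move; the robot and the scene stay as the last step left them, time stands still between calls to the robot, and variables do not carry over. Pictures are saved under pics/ and viewed, at most 10 in all, crops included, and the job is handed in when it is done.

Besides the shell and the picture viewer there is one more tool, called after "Request:" in YAML: its name, and indented under it one key for each argument. servo_tool: Moves the arm, as the interface text tells. Its arguments: {"type":"object","properties":{"targets":{"type":"array","items":{"type":"array","items":{"type":"number"}}}},"required":["targets"]}

```bash
mkdir -p pics; ls; cat > h.py <<'E'
import numpy as np, cv2
from station import arm
def snap(n,f):
    s=arm.snapshot(n); cv2.imwrite('pics/'+f,cv2.cvtColor(s['pixels'],cv2.COLOR_RGB2BGR)); return s
def ray(s,u,v):
    x=(u-s['cx'])/s['fx'];y=(v-s['cy'])/s['fy'];a,b=x,y
    for _ in range(20):
        k=1+s['k1']*(a*a+b*b);a,b=x/k,y/k
    T=np.array(s['T']);return T[:3,3],T[:3,:3]@[a,b,1]
def at(s,u,v,z):
    o,d=ray(s,u,v);return o+d*(z-o[2])/d[2]
def px(s,p):
    T=np.array(s['T']);c=T[:3,:3].T@(np.array(p)-T[:3,3]);a,b=c[:2]/c[2];k=1+s['k1']*(a*a+b*b)
    return np.array([s['fx']*a*k+s['cx'],s['fy']*b*k+s['cy']])
E
python3 - <<'E'
from h import *
np.set_printoptions(precision=4,suppress=True)
for n in('top','side'):
    s=snap(n,n+'0.png');print(n,s['fx'],s['cx'],s['cy'],s['k1'],np.array(s['T']))
e=arm.sense();print(e['time'],e['tool_pos'],e['orientation'],e['grip_width'])
E
```

```text
pics
top 379.42724700594135 322.18199310843687 206.22021738935933 -0.08467712086656598 [[ 0.0074 -0.9875  0.1572  0.4255]
 [-0.9998 -0.0106 -0.0195  0.0394]
 [ 0.0209 -0.157  -0.9874  1.0534]
 [ 0.      0.      0.      1.    ]]
side 395.22271195591316 323.6238180201435 197.28024377071466 -0.044658567535603315 [[ 0.9996 -0.0194  0.0185  0.5531]
 [-0.0256 -0.4874  0.8728 -0.9225]
 [-0.0079 -0.873  -0.4877  0.6033]
 [ 0.      0.      0.      1.    ]]
0.1 [ 0.1737 -0.6002  0.4042] [[ 0.9606  0.2781 -0.0003]
 [ 0.2781 -0.9606  0.0009]
 [-0.0001 -0.001  -1.    ]] 0.08523186633478745
```

View pics/top0.png

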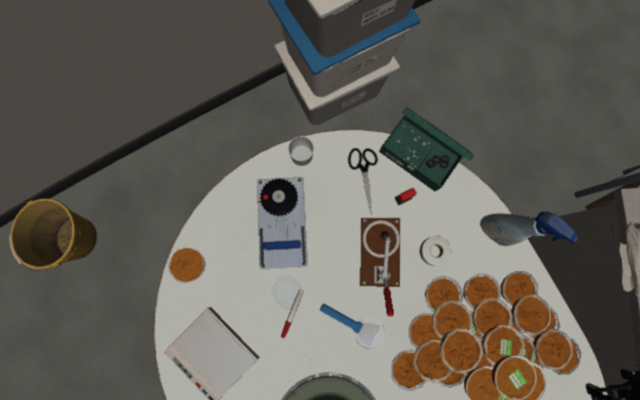

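View pics/side0.png

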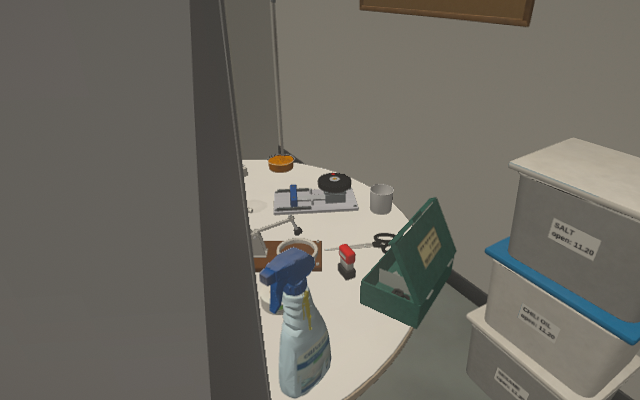

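The top view shows the fixture at columns 258–307, rows 178–268, with the ring at about (280,197), the dot at (265,198) and the stop at (280,245). The beaker is at (301,151) and the paste cup at (187,265). The side view shows the same layout.

```bash
python3 - <<'E'
import cv2
i=cv2.imread('pics/top0.png')[172:274,248:318]
cv2.imwrite('pics/c0.png',cv2.resize(i,None,fx=5.8,fy=5.8,interpolation=cv2.INTER_CUBIC))
E
```

```text
(no output)
```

View pics/c0.png

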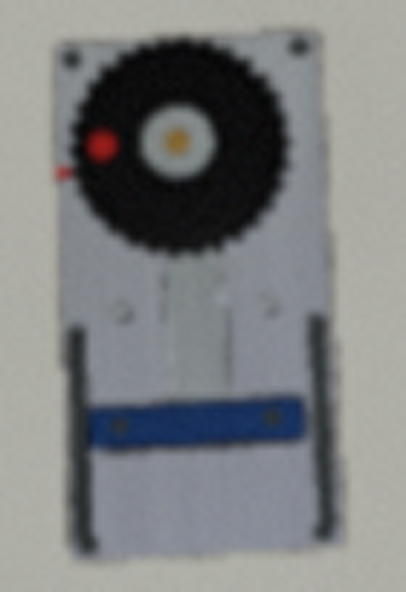

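Crop (scale 5.8, offset (248,172)): plate corners are at (54,42), (320,30), (74,558) and (345,545). The ring is centred at about (180,146), the dot is at (102,146), and the stop's top edge runs from (88,405) to (303,397).

```bash
python3 - <<'E'
from h import *
np.set_printoptions(precision=4,suppress=True)
s=arm.snapshot('top')
f=lambda u,v,z: at(s,248+(u+.5)/5.8-.5,172+(v+.5)/5.8-.5,z)
c=[f(*p,.012) for p in((54,42),(320,30),(74,558),(345,545))]
for p in c: print(p)
C=sum(c)/4; x=(c[0]+c[1]-c[2]-c[3]);print('len',np.linalg.norm(x)/2,'C',C,'yaw',np.degrees(np.arctan2(x[1],x[0])))
print('wid',np.linalg.norm(c[0]-c[1]))
x/=np.linalg.norm(x);print('ring pred',C+.06*x,'ring seen',f(180,146,.077), f(177,141,.08),'dot',f(102,146,.077))
print('stop top front mid',C-.075*x, f(198,444,.041))
for n,p in(('cup',(187,264)),('beak',(301,152))): print(n,at(s,*p,.046))
E
```

```text
[0.6674 0.203  0.012 ]
[0.6747 0.0742 0.012 ]
[0.4205 0.1854 0.012 ]
[0.4278 0.0587 0.012 ]
len 0.24748202374918832 C [0.5476 0.1303 0.012 ] yaw 3.8192821725866786
wid 0.12900627717862712
ring pred [0.6074 0.1343 0.012 ] ring seen [0.6048 0.1342 0.077 ] [0.6066 0.1353 0.08  ] dot [0.6045 0.1694 0.077 ]
stop top front mid [0.4727 0.1253 0.012 ] [0.4729 0.1261 0.041 ]
cup [0.4277 0.3753 0.046 ]
beak [0.7365 0.079  0.046 ]
```

Request:
servo_tool:
  targets:
    - [3.4, -3.0, -1.6, 0, 0, 0.07, -1]
    - [6.8, -6.0, -3.2, 0, 0, 0.14, -1]
    - [10.2, -9.0, -4.8, 0, 0, 0.215, -1]
    - [13.6, -12.0, -6.4, 0, 0, 0.215, -1]
    - [17.0, -15.0, -8.0, 0, 0, 0.215, -1]

```text
time: 0.65
tool_pos: [0.296, -0.4072, 0.4852]
orientation: [[0.998, 0.067, -0.0], [0.067, -0.998, 0.0], [-0.0, -0.0, -1.0]]
ft_force: [0.8, -0.3, -0.4]
grip_width: 0.0124
finger_force: 0.0
```

Request:
servo_tool:
  targets:
    - [2.4, -4.1, 0, 0, 0, 0, -1]
    - [4.8, -8.2, 0, 0, 0, 0, -1]
    - [7.2, -12.3, 0, 0, 0, 0, -1]
    - [9.6, -16.4, 0, 0, 0, 0, -1]
    - [12.0, -20.5, 0, 0, 0, 0, -1]

```text
time: 1.15
tool_pos: [0.4018, -0.1946, 0.4848]
orientation: [[0.998, 0.067, 0.0], [0.067, -0.998, -0.0], [0.0, 0.0, -1.0]]
ft_force: [2.2, -0.2, -0.8]
grip_width: -0.0001
finger_force: 0.0
```

Request:
servo_tool:
  targets:
    - [2.0, -4.2, 0, 0, 0, 0, -1]
    - [4.0, -8.4, 1, 0, 0, 0, -1]
    - [6.0, -12.6, 2, 0, 0, 0, -1]
    - [8.0, -16.8, 3, 0, 0, 0, -1]
    - [10.0, -21.0, 5, 0, 0, 0, -1]

```text
time: 1.65
tool_pos: [0.4875, 0.0211, 0.4353]
orientation: [[0.998, 0.066, 0.002], [0.066, -0.998, 0.0], [0.002, 0.0, -1.0]]
ft_force: [1.7, -0.7, 0.2]
grip_width: -0.0001
finger_force: 0.0
```

Request:
servo_tool:
  targets:
    - [1.3, -3.5, 2, 0, 0, 0, -1]
    - [2.6, -7.0, 5, 0, 0, 0, -1]
    - [4.0, -10.0, 9, 0, 0, 0, -1]
    - [4.0, -10.3, 13, 0, 0, 0, -1]
    - [4.0, -10.3, 13, 0, 0, 0, -1]

```text
time: 2.15
tool_pos: [0.5186, 0.1253, 0.3007]
orientation: [[0.998, 0.069, -0.007], [0.069, -0.998, -0.001], [-0.008, 0.001, -1.0]]
ft_force: [-0.6, -0.5, 1.4]
grip_width: 0.0003
finger_force: 0.0
```

```bash
python3 - <<'E'
from h import *
s=snap('top','t1.png');s2=snap('side','s1.png')
a=cv2.imread('pics/t1.png')[165:275,240:330];b=cv2.imread('pics/s1.png')[130:240,250:410]
r=lambda i,k:cv2.resize(i,None,fx=k,fy=k,interpolation=cv2.INTER_CUBIC)
a=r(a,3.6);b=r(b,2.9)
h=max(a.shape[0],b.shape[0]);p=lambda i:cv2.copyMakeBorder(i,0,h-i.shape[0],0,0,cv2.BORDER_CONSTANT)
cv2.imwrite('pics/m1.png',cv2.hconcat([p(a),p(b)]))
e=arm.sense();print(e['tool_pos'],e['ft_force'],e['joint_positions'])
E
```

```text
[0.520046   0.12426274 0.30548471] [ 0.34785145  0.05075594 -0.33651492] [  -4.05878852   30.59948103  -21.26510105  109.57855083   15.78822438
   42.73640596 -120.51090485]
```

View pics/m1.png

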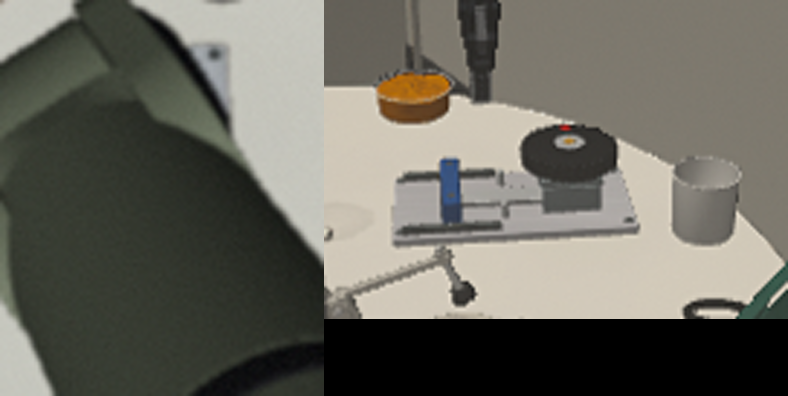

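The side view shows the ring hub at crop (569,142), the dot at (566,128), the beaker at (706,200) and the closed fingers at (480,90). The arm blocks the top view. Next I descend and approach the ring.

Request:
servo_tool:
  targets:
    - [0, -0.4, 2.4, 0, 0, 0, -1]
    - [0, -0.4, 4.8, 0, 0, 0, -1]
    - [0.6, -0.4, 7.2, 0, 0, 0, -1]
    - [1.2, -0.4, 7.2, 0, 0, 0, -1]
    - [1.5, -0.4, 7.2, 0, 0, 0, -1]

```text
time: 2.75
tool_pos: [0.536, 0.1292, 0.2351]
orientation: [[0.998, 0.065, 0.002], [0.065, -0.998, 0.0], [0.002, -0.0, -1.0]]
ft_force: [0.4, 0.7, 0.1]
grip_width: -0.0
finger_force: 0.0
```

```bash
cat >> h.py <<'E'
R=np.array([.6065,.1345]);c,s_=np.cos(np.radians(3.84)),np.sin(np.radians(3.84))
def loc(p): d=np.array(p[:2])-R;return np.array([c*d[0]+s_*d[1],-s_*d[0]+c*d[1]])*1000
def st():
    e=arm.sense();print(e['time'],'loc mm',loc(e['tool_pos']).round(1),'z',round(e['tool_pos'][2],4),'F',np.round(e['ft_force'],1))
E
python3 - <<'E'
from h import *
s=arm.snapshot('side');st()
g=lambda u,v,z: at(s,250+(u-324)/2.9,130+v/2.9,z)
print('hub',g(569,142,.08),'dot',g(566,128,.077),'beaker',g(706,172,.069))
E
```

```text
2.8 loc mm [-70.5  -0.4] z 0.2353 F [0.  0.1 0.1]
hub [0.60788577 0.12393232 0.08      ] dot [0.60668286 0.1629442  0.077     ] beaker [0.74128287 0.07406028 0.069     ]
```

Request:
servo_tool:
  targets:
    - [0.15, 0, 0, 0, 0, 0, -1]
    - [0.3, 0, 0, 0, 0, 0, -1]
    - [0.45, 0, 0, 0, 0, 0, -1]
    - [0.6, 0, 0, 0, 0, 0, -1]
    - [0.6, 0, 0, 0, 0, 0, -1]

```text
time: 3.3
tool_pos: [0.5408, 0.13, 0.2331]
orientation: [[0.998, 0.067, 0.0], [0.067, -0.998, 0.0], [0.0, -0.0, -1.0]]
ft_force: [0.1, 0.9, -0.5]
grip_width: 0.0
finger_force: 0.0
```

```bash
python3 -c "
from h import *
st()"
```

```text
3.3 loc mm [-65.8  -0. ] z 0.2331 F [ 0.1  0.9 -0.5]
```

Request:
servo_tool:
  targets:
    - [0.1, 0, 0, 0, 0, 0, -1]
    - [0.2, 0, 0, 0, 0, 0, -1]
    - [0.3, 0, 0, 0, 0, 0, -1]
    - [0.3, 0, 0, 0, 0, 0, -1]
    - [0.3, 0, 0, 0, 0, 0, -1]

```text
time: 3.8
tool_pos: [0.5437, 0.1302, 0.2329]
orientation: [[0.998, 0.067, -0.0], [0.067, -0.998, -0.0], [-0.0, 0.0, -1.0]]
ft_force: [-0.2, 0.2, 0.2]
grip_width: -0.0001
finger_force: 0.0
```

Request:
servo_tool:
  targets:
    - [0.1, 0, 0, 0, 0, 0, -1]
    - [0.2, 0, 0, 0, 0, 0, -1]
    - [0.2, 0, 0, 0, 0, 0, -1]
    - [0.2, 0, 0, 0, 0, 0, -1]
    - [0.2, 0, 0, 0, 0, 0, -1]

```text
time: 4.3
tool_pos: [0.5457, 0.1303, 0.233]
orientation: [[0.998, 0.067, -0.0], [0.067, -0.998, -0.0], [-0.0, 0.0, -1.0]]
ft_force: [0.5, 0.1, 0.0]
grip_width: -0.0
finger_force: 0.0
```

```bash
python3 -c "
from h import *
st()"
```

```text
4.3 loc mm [-61.   -0.1] z 0.233 F [0.5 0.1 0. ]
```

Request:
servo_tool:
  targets:
    - [0.05, 0, 0, 0, 0, 0, -1]
    - [0.1, 0, 0, 0, 0, 0, -1]
    - [0.15, 0, 0, 0, 0, 0, -1]
    - [0.15, 0, 0, 0, 0, 0, -1]
    - [0.15, 0, 0, 0, 0, 0, -1]

```text
time: 4.8
tool_pos: [0.5467, 0.1304, 0.2327]
orientation: [[0.998, 0.067, -0.002], [0.067, -0.998, -0.0], [-0.002, 0.0, -1.0]]
ft_force: [-5.3, -0.6, 1.5]
grip_width: -0.0001
finger_force: 2.9
```

Request:
servo_tool:
  targets:
    - [0.05, 0, 0, 0, 0, 0, -1]
    - [0.1, 0, 0, 0, 0, 0, -1]
    - [0.15, 0, 0, 0, 0, 0, -1]
    - [0.15, 0, 0, 0, 0, 0, -1]
    - [0.15, 0, 0, 0, 0, 0, -1]

```text
time: 5.3
tool_pos: [0.5473, 0.1305, 0.2324]
orientation: [[0.998, 0.067, -0.004], [0.067, -0.998, -0.001], [-0.004, 0.001, -1.0]]
ft_force: [-13.0, -0.8, 6.3]
grip_width: -0.0001
finger_force: 6.6
```

```bash
python3 - <<'E'
from h import *
st();s=snap('side','s2.png')
i=cv2.imread('pics/s2.png')[120:220,300:400]
cv2.imwrite('pics/m2.png',cv2.resize(i,None,fx=5.8,fy=5.8,interpolation=cv2.INTER_CUBIC))
E
```

```text
5.3 loc mm [-59.3  -0.1] z 0.2324 F [-13.   -0.8   6.3]
```

View pics/m2.png

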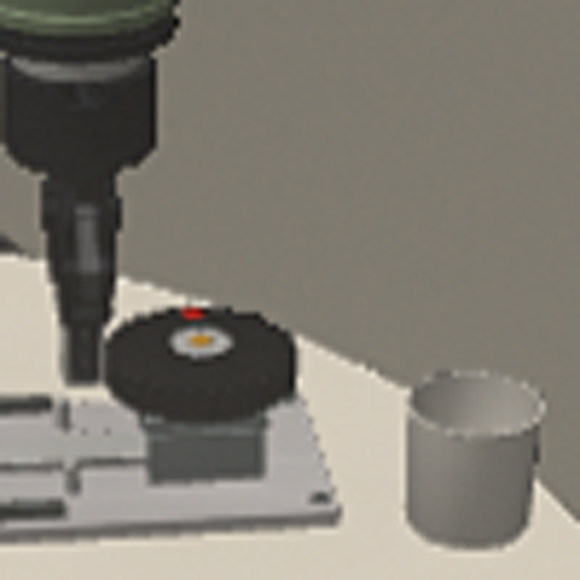

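The side crop shows the finger touching the ring's front rim at crop (100,360). The dot at (193,313) has not turned. Contact is at local x of about −60.2 mm, with a stiffness of about 6 N/mm.

```bash
cat >> h.py <<'E'
def path(hx,hy,r,step,cx=1.,cy=0.):
    P=[];t=np.radians(np.arange(0,91,1))
    for k,(sx,sy) in enumerate(((-1,-1),(1,-1),(1,1),(-1,1))):
        a=t+np.pi+k*np.pi/2
        P+=list(np.c_[cx+sx*hx+r*np.cos(a),cy+sy*hy+r*np.sin(a)])
    P=np.array([[cx-hx-r,cy]]+P+[[cx-hx-r,cy]])
    s=np.r_[0,np.cumsum(np.hypot(*np.diff(P,axis=0).T))]
    q=np.arange(0,s[-1],step);return np.c_[np.interp(q,s,P[:,0]),np.interp(q,s,P[:,1])]
E
python3 - <<'E'
from h import *
Q=path(11,12.5,49.3,10);Q[0]=[-58,0]
for i in range(0,len(Q)-1,5):
    d=(Q[i+1:i+6]-Q[i])/10;print(i//5,Q[i].round(1),' '.join('(%.2f,%.2f)'%(x,-y) for x,y in d))
E
```

```text
0 [-58.   0.] (-0.13,1.00) (-0.07,2.00) (0.18,2.96) (0.62,3.86) (1.23,4.65)
1 [-45.7 -46.5] (0.76,0.65) (1.63,1.13) (2.58,1.43) (3.58,1.53) (4.58,1.53)
2 [  0.1 -61.8] (1.00,-0.00) (2.00,-0.07) (2.96,-0.33) (3.85,-0.78) (4.63,-1.40)
3 [ 46.4 -47.8] (0.64,-0.77) (1.11,-1.64) (1.40,-2.60) (1.49,-3.59) (1.49,-4.59)
4 [61.3 -1.9] (0.00,-1.00) (-0.03,-2.00) (-0.25,-2.97) (-0.65,-3.89) (-1.23,-4.70)
5 [49.  45.1] (-0.73,-0.68) (-1.59,-1.19) (-2.53,-1.53) (-3.52,-1.67) (-4.52,-1.67)
6 [ 3.8 61.8] (-1.00,-0.00) (-2.00,0.04) (-2.97,0.26) (-3.88,0.68) (-4.68,1.27)
7 [-43.   49.1] (-0.67,0.74) (-1.18,1.60) (-1.50,2.54) (-1.63,3.54) (-1.63,4.54)
```

Request:
servo_tool:
  targets:
    - [-0.13, 1.0, 0, 0, 0, 0, -1]
    - [-0.07, 2.0, 0, 0, 0, 0, -1]
    - [0.18, 2.96, 0, 0, 0, 0, -1]
    - [0.62, 3.86, 0, 0, 0, 0, -1]
    - [1.23, 4.65, 0, 0, 0, 0, -1]

```text
time: 5.85
tool_pos: [0.5647, 0.0839, 0.233]
orientation: [[0.998, 0.066, 0.0], [0.066, -0.998, -0.0], [0.0, 0.0, -1.0]]
ft_force: [0.9, 0.5, -0.3]
grip_width: 0.0002
finger_force: 0.0
```

```bash
python3 - <<'E'
from h import *
st();s=snap('side','s3.png')
i=cv2.imread('pics/s3.png')[120:220,300:400].astype(int)
m=(i[...,2]>150)&(i[...,1]<70)&(i[...,0]<70);v,u=np.nonzero(m)
print(m.sum(),u.mean()+300,v.mean()+120,at(s,u.mean()+300,v.mean()+120,.077))
i=cv2.imread('pics/s2.png')[120:220,300:400].astype(int)
m=(i[...,2]>150)&(i[...,1]<70)&(i[...,0]<70);v,u=np.nonzero(m)
print(m.sum(),u.mean()+300,v.mean()+120,at(s,u.mean()+300,v.mean()+120,.077))
E
```

```text
5.85 loc mm [-45.1 -47.7] z 0.233 F [ 0.9  0.5 -0.3]
4 331.0 173.75 [0.59933791 0.16596939 0.077     ]
3 332.6666666666667 173.66666666666666 [0.60445238 0.16634083 0.077     ]
```

Request:
servo_tool:
  targets:
    - [0.07, -0.07, 0, 0, 0, 0, -1]
    - [0.14, -0.14, 0, 0, 0, 0, -1]
    - [0.21, -0.21, 0, 0, 0, 0, -1]
    - [0.28, -0.28, 0, 0, 0, 0, -1]
    - [0.28, -0.28, 0, 0, 0, 0, -1]

```text
time: 6.4
tool_pos: [0.5666, 0.0883, 0.2329]
orientation: [[0.998, 0.067, -0.0], [0.067, -0.998, -0.0], [-0.0, 0.0, -1.0]]
ft_force: [-0.6, -0.5, -1.0]
grip_width: -0.0002
finger_force: 0.2
```

```bash
python3 -c "
from h import *
st()"
```

```text
6.4 loc mm [-42.9 -43.4] z 0.2329 F [-0.6 -0.5 -1. ]
```

```bash
cat >> h.py <<'E'
def rows(start,hx,hy,r,step,n=5,cx=1.,cy=0.,calls=1):
    Q=path(hx,hy,r,.5,cx,cy);Q=np.r_[Q,Q,Q];start=np.array(start,float)
    i=np.argmin(np.hypot(*(Q[:len(Q)//3]-start).T))
    for k in range(calls):
        T=Q[i+int(step*2)*np.arange(1,n+1)]
        print(start.round(1),'->',T[-1].round(1),' '.join('[%.2f,%.2f]'%(x,-y) for x,y in (T-start)/10));start=T[-1];i+=int(step*2)*n
E
python3 -c "
from h import *
rows((-42.9,-43.4),11,5.5,49,9)"
```

```text
[-42.9 -43.4] -> [  0.  -54.5] [0.81,0.44] [1.63,0.82] [2.50,1.05] [3.39,1.11] [4.29,1.11]
```

Request:
servo_tool:
  targets:
    - [0.8, 0.44, 0, 0, 0, 0, -1]
    - [1.63, 0.82, 0, 0, 0, 0, -1]
    - [2.5, 1.05, 0, 0, 0, 0, -1]
    - [3.4, 1.11, 0, 0, 0, 0, -1]
    - [4.3, 1.11, 0, 0, 0, 0, -1]

```text
time: 6.9
tool_pos: [0.6114, 0.0755, 0.2329]
orientation: [[0.998, 0.063, -0.001], [0.063, -0.998, -0.006], [-0.001, 0.005, -1.0]]
ft_force: [-0.7, -22.0, 7.1]
grip_width: -0.0003
finger_force: 10.9
```

```bash
python3 -c "
from h import *
st()"
```

```text
6.9 loc mm [  0.9 -59.2] z 0.2329 F [ -0.7 -22.    7.1]
```

```bash
python3 -c "
from h import *
rows((0,-54.5),4,1.8,56.3,10,calls=9)"
```

```text
[  0.  -54.5] -> [ 45.2 -41.2] [0.98,0.34] [1.96,0.17] [2.90,-0.18] [3.76,-0.68] [4.52,-1.33]
[ 45.2 -41.2] -> [61.2  4.5] [0.63,-0.77] [1.12,-1.64] [1.45,-2.59] [1.60,-3.58] [1.60,-4.57]
[61.2  4.5] -> [38.4 47.2] [-0.14,-0.99] [-0.45,-1.94] [-0.92,-2.82] [-1.54,-3.60] [-2.29,-4.26]
[38.4 47.2] -> [-9.3 57.7] [-0.85,-0.52] [-1.79,-0.88] [-2.77,-1.07] [-3.77,-1.09] [-4.76,-1.06]
[-9.3 57.7] -> [-50.4  32.2] [-0.98,0.20] [-1.91,0.57] [-2.76,1.09] [-3.50,1.76] [-4.11,2.55]
[-50.4  32.2] -> [-57.5 -15.8] [-0.46,0.88] [-0.76,1.84] [-0.89,2.83] [-0.88,3.82] [-0.71,4.81]
[-57.5 -15.8] -> [-26.5 -53. ] [0.33,0.94] [0.83,1.81] [1.47,2.57] [2.24,3.22] [3.10,3.71]
[-26.5 -53. ] -> [ 22.5 -55.3] [0.94,0.33] [1.93,0.50] [2.93,0.51] [3.92,0.46] [4.90,0.24]
[ 22.5 -55.3] -> [ 57.5 -22. ] [0.92,-0.39] [1.75,-0.94] [2.48,-1.63] [3.07,-2.43] [3.51,-3.33]
```

Request:
servo_tool:
  targets:
    - [0.98, 0.34, 0, 0, 0, 0, -1]
    - [1.96, 0.17, 0, 0, 0, 0, -1]
    - [2.9, -0.18, 0, 0, 0, 0, -1]
    - [3.76, -0.68, 0, 0, 0, 0, -1]
    - [4.52, -1.33, 0, 0, 0, 0, -1]

```text
time: 7.4
tool_pos: [0.6555, 0.0962, 0.233]
orientation: [[0.998, 0.066, 0.0], [0.066, -0.998, 0.0], [0.0, -0.0, -1.0]]
ft_force: [-1.1, -1.0, 0.5]
grip_width: -0.0002
finger_force: 0.5
```

```bash
python3 -c "
from h import *
st()"
```

```text
7.4 loc mm [ 46.3 -41.5] z 0.233 F [-1.1 -1.   0.5]
```

Request:
servo_tool:
  targets:
    - [0.57, -0.82, 0, 0, 0, 0, -1]
    - [1.03, -1.69, 0, 0, 0, 0, -1]
    - [1.35, -2.6, 0, 0, 0, 0, -1]
    - [1.5, -3.58, 0, 0, 0, 0, -1]
    - [1.5, -4.57, 0, 0, 0, 0, -1]

```text
time: 7.9
tool_pos: [0.6674, 0.144, 0.2335]
orientation: [[0.998, 0.067, 0.003], [0.067, -0.998, 0.001], [0.003, -0.001, -1.0]]
ft_force: [9.8, -0.2, 2.6]
grip_width: -0.0002
finger_force: 4.5
```

```bash
cat >> h.py <<'E'
def dot():
    s=arm.snapshot('side');i=s['pixels'][150:205,300:370].astype(int)
    w=np.clip(i[...,0]-1.5*np.maximum(i[...,1],i[...,2])-30,0,None)
    if w.sum()<1: print('no dot');return
    v,u=np.mgrid[150:205,300:370];u,v=(w*u).sum()/w.sum(),(w*v).sum()/w.sum()
    l=loc(at(s,u,v,.079));print('dot px',u.round(1),v.round(1),'wt',w.sum(),'loc',l.round(1),'ang from start',np.degrees(np.arctan2(l[1],l[0]-1)).round()-90)
E
python3 -c "
from h import *
st();dot()"
```

```text
7.9 loc mm [61.4  5.4] z 0.2335 F [ 9.8 -0.2  2.6]
dot px 334.1 183.0 wt 332.5 loc [ -3.2 -34.4] ang from start -187.0
```

```bash
python3 -c "
from h import *
rows((60.2,4.5),4,1.8,55.8,10,calls=8,cx=.6)"
```

```text
[60.2  4.5] -> [37.2 47.1] [-0.13,-1.00] [-0.44,-1.95] [-0.92,-2.82] [-1.54,-3.60] [-2.30,-4.26]
[37.2 47.1] -> [-10.5  57.1] [-0.86,-0.51] [-1.80,-0.86] [-2.78,-1.03] [-3.78,-1.05] [-4.78,-1.01]
[-10.5  57.1] -> [-51.1  30.8] [-0.98,0.22] [-1.90,0.60] [-2.73,1.15] [-3.46,1.83] [-4.05,2.63]
[-51.1  30.8] -> [-57.  -17.3] [-0.44,0.90] [-0.71,1.86] [-0.81,2.85] [-0.78,3.83] [-0.59,4.81]
[-57.  -17.3] -> [-24.8 -53.3] [0.36,0.93] [0.88,1.78] [1.55,2.53] [2.34,3.14] [3.22,3.60]
[-24.8 -53.3] -> [ 24.2 -54. ] [0.95,0.30] [1.94,0.42] [2.94,0.43] [3.94,0.34] [4.90,0.07]
[ 24.2 -54. ] -> [ 57.6 -19.1] [0.90,-0.43] [1.71,-1.02] [2.40,-1.74] [2.95,-2.57] [3.34,-3.49]
[ 57.6 -19.1] -> [53.1 29.3] [0.22,-0.97] [0.28,-1.97] [0.21,-2.97] [-0.04,-3.94] [-0.45,-4.84]
```

Request:
servo_tool:
  targets:
    - [-0.13, -1.0, 0, 0, 0, 0, -1]
    - [-0.44, -1.95, 0, 0, 0, 0, -1]
    - [-0.92, -2.82, 0, 0, 0, 0, -1]
    - [-1.54, -3.6, 0, 0, 0, 0, -1]
    - [-2.3, -4.26, 0, 0, 0, 0, -1]

```text
time: 8.45
tool_pos: [0.6419, 0.1873, 0.2345]
orientation: [[0.998, 0.069, 0.006], [0.069, -0.998, 0.006], [0.007, -0.005, -1.0]]
ft_force: [14.9, 17.0, 0.9]
grip_width: 0.0004
finger_force: 9.7
```

Request:
servo_tool:
  targets:
    - [-0.86, -0.51, 0, 0, 0, 0, -1]
    - [-1.8, -0.86, 0, 0, 0, 0, -1]
    - [-2.78, -1.03, 0, 0, 0, 0, -1]
    - [-3.78, -1.05, 0, 0, 0, 0, -1]
    - [-4.78, -1.0, 0, 0, 0, 0, -1]

```text
time: 8.95
tool_pos: [0.5915, 0.1965, 0.2343]
orientation: [[0.997, 0.072, 0.003], [0.072, -0.997, 0.009], [0.003, -0.008, -1.0]]
ft_force: [-3.3, 24.9, 6.1]
grip_width: 0.0
finger_force: 12.2
```

```bash
python3 -c "
from h import *
st();dot()"
```

```text
8.95 loc mm [-10.8  62.8] z 0.2343 F [-3.3 24.9  6.1]
dot px 343.6 174.8 wt 419.0 loc [31.5 16.1] ang from start -62.0
```

```bash
python3 -c "
from h import *
rows((-10.5,57.1),4,4,55.8,10,calls=8,cx=.6,cy=1.6)"
```

```text
[-10.5  57.1] -> [-51.3  34.3] [-1.02,-0.16] [-1.93,0.24] [-2.77,0.79] [-3.49,1.48] [-4.08,2.28]
[-51.3  34.3] -> [-58.  -13.8] [-0.43,0.90] [-0.70,1.86] [-0.79,2.86] [-0.79,3.82] [-0.67,4.81]
[-58.  -13.8] -> [-28.6 -52.2] [0.29,0.96] [0.75,1.84] [1.36,2.64] [2.09,3.31] [2.94,3.84]
[-28.6 -52.2] -> [ 20.2 -56. ] [0.93,0.37] [1.91,0.57] [2.91,0.60] [3.90,0.57] [4.88,0.38]
[ 20.2 -56. ] -> [ 56.2 -23.6] [0.93,-0.36] [1.78,-0.89] [2.52,-1.56] [3.13,-2.35] [3.60,-3.23]
[ 56.2 -23.6] -> [56.8 25.4] [0.30,-0.95] [0.42,-1.94] [0.42,-2.94] [0.33,-3.94] [0.06,-4.90]
[56.8 25.4] -> [21.8 58.7] [-0.44,-0.90] [-1.02,-1.70] [-1.75,-2.39] [-2.58,-2.94] [-3.50,-3.33]
[21.8 58.7] -> [-27.2  56.1] [-0.97,-0.22] [-1.97,-0.27] [-2.97,-0.25] [-3.96,-0.08] [-4.89,0.26]
```

Request:
servo_tool:
  targets:
    - [-1.0, -0.16, 0, 0, 0, 0, -1]
    - [-1.93, 0.24, 0, 0, 0, 0, -1]
    - [-2.77, 0.79, 0, 0, 0, 0, -1]
    - [-3.49, 1.48, 0, 0, 0, 0, -1]
    - [-4.08, 2.28, 0, 0, 0, 0, -1]

```text
time: 9.5
tool_pos: [0.5521, 0.1658, 0.2329]
orientation: [[0.998, 0.068, -0.001], [0.068, -0.998, 0.001], [-0.001, -0.001, -1.0]]
ft_force: [-5.3, 4.8, 2.6]
grip_width: -0.0001
finger_force: 3.5
```

Request:
servo_tool:
  targets:
    - [-0.43, 0.9, 0, 0, 0, 0, -1]
    - [-0.7, 1.86, 0, 0, 0, 0, -1]
    - [-0.79, 2.86, 0, 0, 0, 0, -1]
    - [-0.79, 3.82, 0, 0, 0, 0, -1]
    - [-0.67, 4.81, 0, 0, 0, 0, -1]

```text
time: 10.0
tool_pos: [0.5489, 0.1161, 0.2327]
orientation: [[0.998, 0.067, -0.002], [0.067, -0.998, -0.001], [-0.002, 0.0, -1.0]]
ft_force: [-2.6, 0.1, 1.5]
grip_width: -0.0001
finger_force: 1.1
```

```bash
python3 -c "
from h import *
st();dot()"
```

```text
10.0 loc mm [-58.7 -14.5] z 0.2327 F [-2.6  0.1  1.5]
dot px 324.0 174.7 wt 368.0 loc [-27.4  23.3] ang from start 51.0
```

Request:
servo_tool:
  targets:
    - [0.29, 0.96, 0, 0, 0, 0, -1]
    - [0.75, 1.84, 0, 0, 0, 0, -1]
    - [1.36, 2.64, 0, 0, 0, 0, -1]
    - [2.1, 3.31, 0, 0, 0, 0, -1]
    - [2.95, 3.82, 0, 0, 0, 0, -1]

```text
time: 10.55
tool_pos: [0.5814, 0.0782, 0.2325]
orientation: [[0.998, 0.065, -0.003], [0.065, -0.998, -0.003], [-0.003, 0.003, -1.0]]
ft_force: [-6.7, -10.2, 4.0]
grip_width: -0.0
finger_force: 6.2
```

Request:
servo_tool:
  targets:
    - [0.93, 0.35, 0, 0, 0, 0, -1]
    - [1.91, 0.54, 0, 0, 0, 0, -1]
    - [2.91, 0.58, 0, 0, 0, 0, -1]
    - [3.9, 0.55, 0, 0, 0, 0, -1]
    - [4.88, 0.36, 0, 0, 0, 0, -1]

```text
time: 11.05
tool_pos: [0.6318, 0.0778, 0.2331]
orientation: [[0.998, 0.064, 0.001], [0.065, -0.998, -0.002], [0.001, 0.003, -1.0]]
ft_force: [1.9, -7.9, 2.9]
grip_width: -0.0003
finger_force: 4.0
```

```bash
python3 -c "
from h import *
st();dot()"
```

```text
11.05 loc mm [ 21.4 -58.2] z 0.2331 F [ 1.9 -7.9  2.9]
dot px 334.6 181.8 wt 428.0 loc [ -1. -27.] ang from start -184.0
```

Request:
servo_tool:
  targets:
    - [0.93, -0.36, 0, 0, 0, 0, -1]
    - [1.78, -0.89, 0, 0, 0, 0, -1]
    - [2.52, -1.56, 0, 0, 0, 0, -1]
    - [3.13, -2.35, 0, 0, 0, 0, -1]
    - [3.6, -3.23, 0, 0, 0, 0, -1]

```text
time: 11.6
tool_pos: [0.6654, 0.1149, 0.2332]
orientation: [[0.998, 0.066, 0.002], [0.066, -0.998, -0.0], [0.002, 0.0, -1.0]]
ft_force: [6.4, -2.5, 1.1]
grip_width: 0.0003
finger_force: 3.0
```

Request:
servo_tool:
  targets:
    - [0.3, -0.95, 0, 0, 0, 0, -1]
    - [0.42, -1.94, 0, 0, 0, 0, -1]
    - [0.42, -2.94, 0, 0, 0, 0, -1]
    - [0.33, -3.94, 0, 0, 0, 0, -1]
    - [0.06, -4.9, 0, 0, 0, 0, -1]

```text
time: 12.1
tool_pos: [0.6622, 0.1649, 0.2334]
orientation: [[0.998, 0.067, 0.002], [0.067, -0.998, 0.001], [0.002, -0.001, -1.0]]
ft_force: [1.8, 1.0, 1.3]
grip_width: 0.0001
finger_force: 0.8
```

```bash
python3 - <<'E'
from h import *
st();dot();snap('side','s4.png')
i=cv2.imread('pics/s4.png')[120:220,290:400]
cv2.imwrite('pics/m4.png',cv2.resize(i,None,fx=5.8,fy=5.8,interpolation=cv2.INTER_CUBIC))
E
```

```text
12.1 loc mm [57.6 26.7] z 0.2334 F [1.8 1.  1.3]
dot px 343.7 173.8 wt 430.5 loc [32.8 23.3] ang from start -54.0
```

View pics/m4.png

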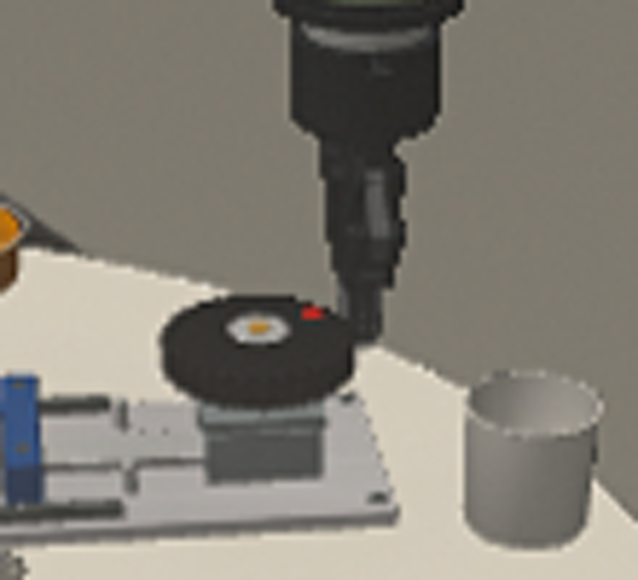

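The side crop shows the ring raised, with the red dot at (312,313) near the +x side, beside the finger. That is about 650° of turn, so about 70° remain.

Request:
servo_tool:
  targets:
    - [-0.46, -0.88, 0, 0, 0, 0, -1]
    - [-1.04, -1.68, 0, 0, 0, 0, -1]
    - [-1.77, -2.36, 0, 0, 0, 0, -1]
    - [-2.6, -2.9, 0, 0, 0, 0, -1]
    - [-3.5, -3.3, 0, 0, 0, 0, -1]

```text
time: 12.7
tool_pos: [0.6248, 0.1972, 0.2339]
orientation: [[0.998, 0.069, 0.003], [0.069, -0.998, 0.005], [0.004, -0.005, -1.0]]
ft_force: [5.0, 14.0, 1.6]
grip_width: 0.0001
finger_force: 6.9
```

Request:
servo_tool:
  targets:
    - [-0.5, -0.15, 0, 0, 0, 0, -1]
    - [-1.0, -0.2, 0, 0, 0, 0, -1]
    - [-1.2, -0.2, 0, 0, 0, 0, -1]
    - [-1.2, -0.2, 0, 0, 0, 0, -1]
    - [-1.2, -0.2, 0, 0, 0, 0, -1]

```text
time: 13.2
tool_pos: [0.6121, 0.1986, 0.2336]
orientation: [[0.998, 0.069, 0.001], [0.069, -0.998, 0.005], [0.002, -0.005, -1.0]]
ft_force: [0.4, 16.7, 3.8]
grip_width: -0.0004
finger_force: 9.6
```

```bash
python3 - <<'E'
from h import *
st();dot();snap('side','s5.png')
i=cv2.imread('pics/s5.png')[120:220,290:400]
cv2.imwrite('pics/m5.png',cv2.resize(i,None,fx=5.8,fy=5.8,interpolation=cv2.INTER_CUBIC))
s=arm.snapshot('side')
for a in (60,75,90,105,120):
    l=np.array([.6+34*np.cos(np.radians(a)),1.6+34*np.sin(np.radians(a))])/1000
    print(a,px(s,[R[0]+c*l[0]-s_*l[1],R[1]+s_*l[0]+c*l[1],.085]).round(1))
E
```

```text
13.2 loc mm [ 9.9 63.6] z 0.2336 F [ 0.4 16.7  3.8]
dot px 330.8 171.3 wt 409.5 loc [-4.4 44.7] ang from start 7.0
60 [338.4 171.2]
75 [335.6 170.8]
90 [332.7 170.8]
105 [329.9 171.1]
120 [327.3 171.7]
```

View pics/m5.png

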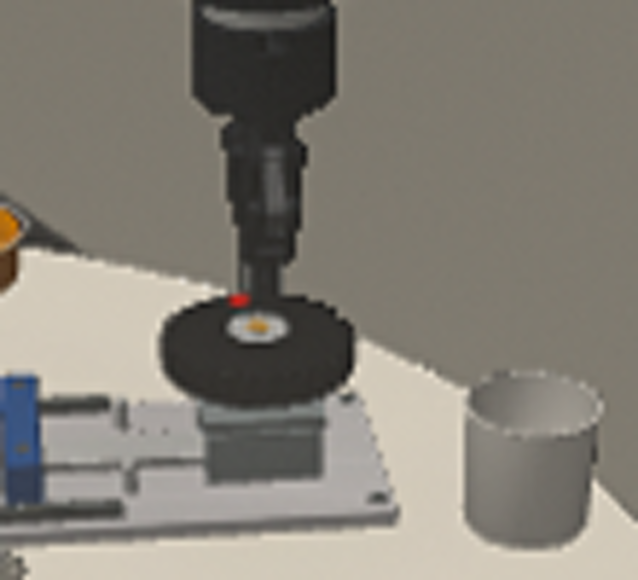

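The dot at (240,299) is just past the +y line, so the ring has turned about 730°. I retreat outward and up, then go to the front of the stop.

Request:
servo_tool:
  targets:
    - [0, -1.5, 0, 0, 0, 0, -1]
    - [0, -3.0, 0, 0, 0, 0, -1]
    - [0, -3.0, -4, 0, 0, 0, -1]
    - [0, -3.0, -8, 0, 0, 0, -1]
    - [0, -3.0, -9, 0, 0, 0, -1]

```text
time: 13.85
tool_pos: [0.6108, 0.2266, 0.3269]
orientation: [[0.998, 0.067, 0.004], [0.067, -0.998, 0.002], [0.004, -0.001, -1.0]]
ft_force: [1.1, -0.1, 0.2]
grip_width: -0.0
finger_force: 0.0
```

Request:
servo_tool:
  targets:
    - [-4.0, 2.0, 0, 0, 0, 0, -1]
    - [-8.0, 4.0, 0, 0, 0, 0, -1]
    - [-12.0, 6.0, 0, 0, 0, 0, -1]
    - [-16.0, 8.0, 0, 0, 0, 0, -1]
    - [-17.5, 9.0, 0, 0, 0, 0, -1]

```text
time: 14.35
tool_pos: [0.4387, 0.1225, 0.3227]
orientation: [[0.998, 0.067, -0.002], [0.067, -0.998, -0.002], [-0.002, 0.002, -1.0]]
ft_force: [0.8, 0.1, -0.5]
grip_width: -0.0001
finger_force: 0.0
```

```bash
python3 - <<'E'
from h import *
st();e=arm.sense();print(e['joint_positions'])
dot();snap('side','s6.png');snap('top','t6.png')
E
```

```text
14.35 loc mm [-168.2   -0.7] z 0.3227 F [ 0.8  0.1 -0.5]
[  -4.74394955   23.07076143  -22.95992752  119.95286816   13.93692511
   39.62587674 -123.0557722 ]
dot px 330.8 171.3 wt 364.0 loc [-4.2 45.1] ang from start 7.0
```

Request:
servo_tool:
  targets:
    - [0, 0, 3.5, 0, 0, 0, -1]
    - [0, 0, 7, 0, 0, 0, -1]
    - [0, 0, 10.5, 0, 0, 0, -1]
    - [0, 0, 12.5, 0, 0, 0, -1]
    - [0, 0, 12.5, 0, 0, 0, -1]

```text
time: 15.0
tool_pos: [0.4416, 0.1247, 0.1955]
orientation: [[0.998, 0.068, -0.004], [0.068, -0.998, -0.001], [-0.004, 0.001, -1.0]]
ft_force: [0.5, -0.3, -0.3]
grip_width: -0.0001
finger_force: 0.0
```

Request:
servo_tool:
  targets:
    - [0.8, 0, 0, 0, 0, 0, -1]
    - [1.6, 0, 0, 0, 0, 0, -1]
    - [2.0, 0, 0, 0, 0, 0, -1]
    - [2.4, 0, 0, 0, 0, 0, -1]
    - [2.8, 0, 0, 0, 0, 0, -1]

```text
time: 15.5
tool_pos: [0.4701, 0.1256, 0.1984]
orientation: [[0.998, 0.066, 0.0], [0.066, -0.998, 0.0], [0.0, -0.0, -1.0]]
ft_force: [-2.5, 0.2, -0.1]
grip_width: 0.0003
finger_force: 0.9
```

```bash
python3 -c "
from h import *
st()"
```

```text
15.5 loc mm [-136.6    0.2] z 0.1984 F [-2.5  0.2 -0.1]
```

Request:
servo_tool:
  targets:
    - [0.5, 0, 0, 0, 0, 0, -1]
    - [1.0, 0, 0, 0, 0, 0, -1]
    - [1.5, 0, 0, 0, 0, 0, -1]
    - [2.0, 0, 0, 0, 0, 0, -1]
    - [2.5, 0, 0, 0, 0, 0, -1]

```text
time: 16.0
tool_pos: [0.4951, 0.1274, 0.1979]
orientation: [[0.998, 0.067, -0.0], [0.067, -0.998, -0.0], [-0.0, 0.0, -1.0]]
ft_force: [-1.4, -1.1, 1.4]
grip_width: -0.0
finger_force: 0.9
```

Request:
servo_tool:
  targets:
    - [0.2, 0, 0, 0, 0, 0, -1]
    - [0.4, 0, 0, 0, 0, 0, -1]
    - [0.6, 0, 0, 0, 0, 0, -1]
    - [0.7, 0, 0, 0, 0, 0, -1]
    - [0.7, 0, 0, 0, 0, 0, -1]

```text
time: 16.5
tool_pos: [0.5016, 0.1278, 0.1979]
orientation: [[0.998, 0.067, -0.0], [0.067, -0.998, -0.0], [-0.0, 0.0, -1.0]]
ft_force: [-2.6, -1.1, -1.0]
grip_width: 0.0003
finger_force: 1.1
```

```bash
python3 -c "
from h import *
st()"
```

```text
16.5 loc mm [-105.1    0.4] z 0.1979 F [-2.6 -1.1 -1. ]
```

Force is still low, so the stop is not at its pins yet. I keep pushing gently.

Request:
servo_tool:
  targets:
    - [0.1, 0, 0, 0, 0, 0, -1]
    - [0.2, 0, 0, 0, 0, 0, -1]
    - [0.3, 0, 0, 0, 0, 0, -1]
    - [0.4, 0, 0, 0, 0, 0, -1]
    - [0.4, 0, 0, 0, 0, 0, -1]

```text
time: 17.0
tool_pos: [0.503, 0.1281, 0.1975]
orientation: [[0.998, 0.068, -0.007], [0.068, -0.998, -0.002], [-0.007, 0.002, -1.0]]
ft_force: [-25.4, -0.3, 18.8]
grip_width: -0.0001
finger_force: 13.1
```

```bash
python3 -c "
from h import *
st()"
```

```text
17.0 loc mm [-103.7    0.5] z 0.1975 F [-25.4  -0.3  18.8]
```

The force jumped to 25 N at the expected position, so the stop is home. I retreat and check.

Request:
servo_tool:
  targets:
    - [-1.0, 0, 0, 0, 0, 0, -1]
    - [-3.0, 0, 0, 0, 0, 0, -1]
    - [-5.0, 0, 0, 0, 0, 0, -1]
    - [-5.5, 0, -3, 0, 0, 0, -1]
    - [-5.5, 0, -7, 0, 0, 0, -1]

```text
time: 17.5
tool_pos: [0.4496, 0.1246, 0.2678]
orientation: [[0.998, 0.068, -0.003], [0.068, -0.998, -0.001], [-0.003, 0.001, -1.0]]
ft_force: [1.4, 0.3, 1.7]
grip_width: -0.0002
finger_force: 0.0
```

Request:
servo_tool:
  targets:
    - [0, 0, -4, 0, 0, 0, -1]
    - [0, 0, -8, 0, 0, 0, -1]
    - [0, 0, -10, 0, 0, 0, -1]
    - [0, 0, -10, 0, 0, 0, -1]
    - [0, 0, -10, 0, 0, 0, -1]

```text
time: 18.0
tool_pos: [0.4508, 0.1243, 0.368]
orientation: [[0.998, 0.066, 0.001], [0.066, -0.998, 0.0], [0.001, -0.0, -1.0]]
ft_force: [0.2, 0.4, -0.5]
grip_width: 0.0001
finger_force: 0.0
```

```bash
python3 - <<'E'
from h import *
st();dot();snap('side','s7.png')
i=cv2.imread('pics/s7.png')[120:220,260:400]
cv2.imwrite('pics/m7.png',cv2.resize(i,None,fx=5.5,fy=5.5,interpolation=cv2.INTER_CUBIC))
E
```

```text
18.0 loc mm [-156.1    0.3] z 0.368 F [ 0.2  0.4 -0.5]
dot px 330.8 171.3 wt 365.5 loc [-4.1 45.2] ang from start 6.0
```

View pics/m7.png

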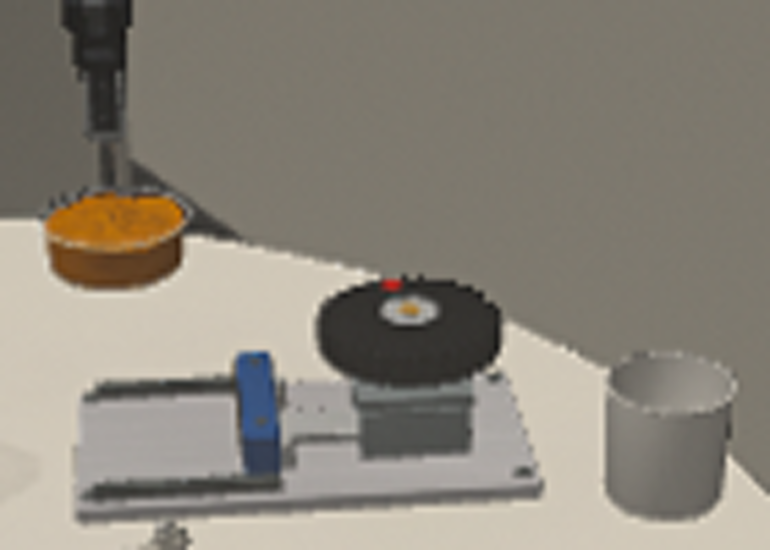

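The blue stop at (258,415) is against the end pins at the end of the rails. The dot at (392,285) is still at two turns, and the cup and beaker have not moved. I'm handing the job in.

```bash
python3 -c "
from station import arm
print(arm.sign_off())"
```

```text
the job is handed in; nothing more can be done
None
```

The job is handed in: the ring is turned about two full turns counter-clockwise (roughly 10° over), and the blue stop is pushed home against its end pins, in about 18 s and with the robot touching nothing.

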